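# Sort slide magazines by heft: full ones into the caddy, used ones to refill

### The job

Two closed, opaque magazines of microscope slides stand on the blue mat, and only their weight tells how full they are: lift each one just clear of the mat and feel it. A magazine that is at least half full (285 g or more in all; within 30 g of that either place will do) goes upright into a free bay of the white loading caddy, pressed gently down past the sprung catch until it is fully home on the bay floor; a lighter one is set down gently, upright, inside the orange refill tray. Never let one fall or tip over, and leave the oil bottle, the lens can and the cover-glass box alone.

Things in the scene. Friction and masses are not known exactly. Their poses are not given: they have to be found in the camera images.
- mag_a: closed opaque slide magazine, upright grey box 82 (x) x 32 (y) x 110 (z) mm, white band at the top; origin: centre of underside; same after a half turn. Grip the broad faces (32 mm apart) 15 to 30 mm below the top. Narrow ends: bottom 10 mm tapers in 5 mm; above 13 mm it slopes back into a black groove 7 mm deep (19 to 30 mm up), which takes the caddy's catch. Empty 70 g, full (90 slides) 500 g; today anywhere from 80 to 500 g
- mag_b: second slide magazine, identical but for its weight, which does not depend on the first's: both may be heavy or both light
- mat: thin blue bench mat, 150 (x) x 210 (y) x 3 mm thick, fixed; origin: centre of its underside on the bench. The magazines start standing on it about 100 mm apart along its y, long sides roughly along its x
- caddy: white loading caddy, fixed, on an aluminium plate 140 (x) x 180 (y) x 8 mm; origin: centre of the plate's underside on the bench. Two empty open-topped bays, centres 90 mm apart along its y, each 85 (x) x 35 (y) mm inside (1.5 mm play each side). Walls end 58 mm above the bench; green lead-in lips widen the mouth 6.5 mm each side, up to 67 mm. Over 40 N damages it
- bay0 (a point): floor centre of the caddy's +y bay, 8 mm above the bench; axes as the caddy's. A magazine stands with its long side along x. At the bay's +x end a sprung steel roller catch sticks 5.5 mm in, centre 22 mm above the floor. The foot meets it with the underside about 18 to 24 mm above the floor
- bay1 (a point): floor centre of the caddy's -y bay, built like bay0. Pressing past the catch takes about 4 to 12 N downward besides the magazine's weight; over the last 8 mm or so the roller drops into the groove and the magazine is free to stand on the floor, its top 118 mm above the bench
- tray: orange open refill tray, fixed, empty, outside 150 (x) x 210 (y) x 30 mm high, walls and flat floor 4 mm thick; origin: centre of the underside on the bench. Two magazines fit side by side along its y, 100 mm apart, long sides along its x. Mat, caddy and tray stand in a row along y, in any order
- oil: small amber bottle of immersion oil with a black cap, 30 mm diameter, 62 mm tall, beyond the row; bystander; origin: centre of the underside
- lens_can: black and grey round lens can, 45 mm diameter, 58 mm tall, beyond the row; bystander; origin: centre of the underside
- cover_box: white and green box of cover glasses, 60 x 75 x 30 mm, beyond the row; bystander; origin: centre of the underside

How it is judged:
By the outcome, as a careful person would: the job done as asked, in the order asked, and still so for the second after the job is handed in, with the robot touching nothing.
It also fails if it takes over 72 s, if anything falls off the work surface, if the arm or the gripper's body presses on something with over 40 N, if the wrist force passes 120 N, or if a joint passes its speed limit or range.

### The arm

A 6-joint arm with a two-finger parallel gripper is mounted at the origin on the work surface. World frame = base frame: x ahead of the robot, y to its left, z up, the work surface at z = 0. Lengths are in m, angles in rad, forces in N, time in s.
With the tool pointing down it reaches from about 0.325 to 0.85 m from the base axis. Payload 4.4 kg.
Tool frame: the origin (TCP) lies at the very end of the fingers, on their centre line; the grasp point (between the pads) lies 19 mm behind it; z points along the fingers, y is the line along which they close (so a half turn about z gives the same grasp; the last joint's range is limited). The gripper opens to 94 mm and grips with 3 to 60 N. Pads are 16 mm wide; open, the fingers measure 119 mm over their backs; the gripper's body (75 mm by 177 mm) begins 78 mm behind the grasp point.
Start: joints at [1.117, 0.207, 1.542, -0, 1.393, -0.15], TCP at [0.172, 0.549, 0.205] pointing down, gripper open.
Joint ranges: [-2.73, 2.73], [-0.86, 2.22], [0.23, 2.46], [-1.11, 4.25], [0.08, 2.63], [-2.82, 2.82]. Speed limits (rad/s): [2.79, 2.79, 3.14, 3.14, 3.14, 3.14].

### API

Orientations are given as a unit quaternion [w, x, y, z].
In Python, from rig import env, cams gives the robot as it stands. The module is installed in compiled form; this text tells all that it offers.
- The arm moves only by the tool drive_tool, never from a script. Its argument "plan" is a list of rows, each a list of 7 numbers: the turn, a rotation vector about the tool's x, y, z in degrees, then the shift along the tool's x, y, z in mm, then the finger opening in mm, from 0 to 94. A call has 1 to 20 rows; each row is the pose to reach, as a shift and turn from the pose commanded when the call began, along the tool's axes at that moment; what a row does not reach only later rows make up. A row lasts 1/10 s, in which the tool goes at most 50 mm and 8.59 degrees, less where a joint would pass 70% of its speed; a pose out of reach is approached as far as the arm can. A call with a gripper value outside its range is refused whole. The fingers move at their own pace and stop on an object; "force" is the grip in N (left out, the last holds). Time passes only in rows, so rows that repeat a pose let the fingers close. It gives the time, the measured TCP pose, the force, the opening and the grip force at its end, in the units of the state.
- env.get_state(): the state, without advancing time (a new reading comes with each control period).
- cams.snapshot(name): name is "scene" or "top" or "wrist"; returns (picture, depth): 480x640x3 uint8, red, green, blue; 480x640 float32, m along the optical axis (not along the pixel's ray), 0 where there is no reading.
- cams.get_calibration(name): a dict with "vfov" (degrees; the focal length in pixels is half the picture's height over the tangent of half this angle, whatever the lens; pixels are square), "cx", "cy" (the principal point, pixels), "xyz" and "orientation" of the camera in the world. Camera axes: x right, y up, looking along -z (the intrinsics and any distortion apply to the point x, -y, -z); pixel columns grow to the right and rows downward; lengths in m; the calibration is good to about 2 mm. A picture is of the moment at which its call begins: read the wrist's pose just before it. get_calibration takes no time and is no camera call; for the wrist camera it gives the pose at the moment of the call.
- env.hand_in(): hands the job in; it is judged then, once.
The state is a dict: "time": time; "q": joint angles; "qvel": joint speeds; "joint_efforts": joint torques, N m; "tcp_pos": TCP position; "tool_rot": TCP orientation; "wrist_force": force on the tool from outside, world axes, zero at the start; "ft_torque": the same for the moment, N m; "opening": finger opening in m; "finger_force": force on a finger pad.
Only numpy, scipy, OpenCV 4.12 (cv2) and the standard library are available. Lean on these libraries where they do the work, as an engineer would, in place of code of your own. Each camera call takes 0.05 s, during which the arm holds its last target. There are 200 camera calls.

## Working session

There is one attempt and no reset: what is moved stays moved. The work goes in short steps, Python scripts to look and compute and a tool call to move; the robot and the scene stay as the last step left them, time stands still between calls to the robot, and variables do not carry over. Pictures are saved under pics/ and viewed, at most 10 in all, crops included, and the job is handed in when it is done.

Besides the shell and the picture viewer there is one more tool, called after ">>>" by a JSON object that holds its "op" and its "data". drive_tool: Moves the arm, as the interface text tells. Its arguments: {"type":"object","properties":{"plan":{"type":"array","items":{"type":"array","items":{"type":"number"}}},"force":{"type":"number"}},"required":["plan"]}

```bash
mkdir -p pics; ls; python3 - <<'E'
from rig import env,cams
import cv2,numpy as np
s=env.get_state()
for k in s: print(k,np.round(s[k],4))
ims=[]
for n in ("top","scene"):
    c=cams.get_calibration(n);print(n,c)
    p,d=cams.snapshot(n);np.savez(f"pics/{n}0.npz",p=p,d=d)
    cv2.imwrite(f"pics/{n}0.png",p[:,:,::-1])
E
```

```text
pics
time 0.0
q [ 1.1165  0.2074  1.5429 -0.      1.3935 -0.1505]
qvel [ 0.0016 -0.0012 -0.0002  0.001   0.0004  0.0017]
joint_efforts [-4.00000e-04 -3.70882e+01 -2.81417e+01  6.99000e-02  3.60000e-02
 -2.00000e-04]
tcp_pos [0.1717 0.5479 0.2043]
tool_rot [-3.000e-04  1.513e-01  9.885e-01 -1.100e-03]
wrist_force [0.2728 0.0273 0.856 ]
ft_torque [ 0.0184 -0.0069  0.0115]
finger_force 0.0
opening 0.0939
top {'vfov': 42.60316783057641, 'cx': 318.9080697439873, 'cy': 233.7937335725134, 'xyz': array([0.46016599, 0.00564405, 1.49267791]), 'orientation': array([ 0.71327363,  0.04401811, -0.04200873, -0.6982395 ])}
scene {'vfov': 51.630951729862446, 'cx': 319.4191168133563, 'cy': 240.6494114703787, 'xyz': array([0.98762636, 0.7016745 , 0.52406612]), 'orientation': array([0.21410397, 0.11725944, 0.47324157, 0.84643495])}
```

View pics/top0.png

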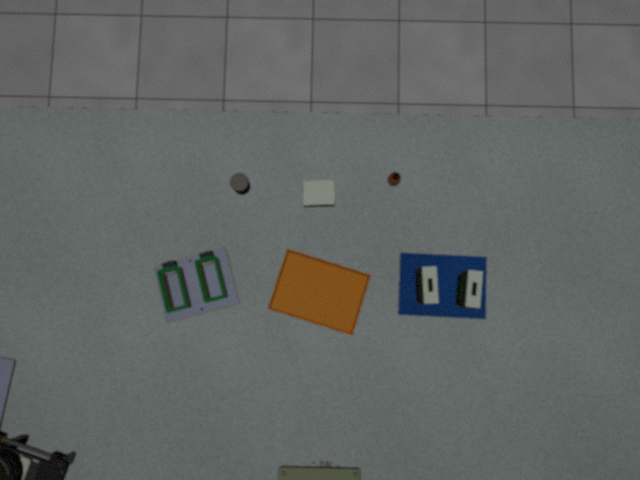

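View pics/scene0.png

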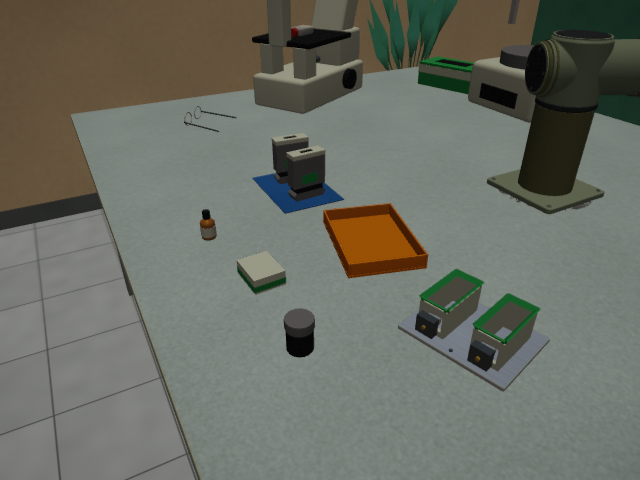

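The top view shows the caddy at about (198,285) with its catches toward the top of the picture (+x). The tray is at (320,292). The mat is at (443,285), with magazines at (429,285) and (471,289). The bystanders sit beyond the row, near rows 180-195. Next I'll take coarse positions from this view.

```bash
cat > h.py <<'E'
import numpy as np,cv2
from scipy.spatial.transform import Rotation as R
def K(c): 
    f=240/np.tan(np.radians(c["vfov"]/2)); return f
def rot(q): return R.from_quat([q[1],q[2],q[3],q[0]])
def ray(c,uv,z):
    """pixels -> world at height z"""
    uv=np.atleast_2d(uv).astype(float);f=K(c)
    d=np.c_[(uv[:,0]-c["cx"])/f,-(uv[:,1]-c["cy"])/f,-np.ones(len(uv))]
    d=rot(c["orientation"]).apply(d); o=np.asarray(c["xyz"])
    return o+d*((z-o[2])/d[:,2])[:,None]
def cloud(c,d):
    v,u=np.mgrid[0:480,0:640];f=K(c)
    P=np.stack([(u-c["cx"])/f*d,-(v-c["cy"])/f*d,-d],-1)
    return rot(c["orientation"]).apply(P.reshape(-1,3)).reshape(480,640,3)+c["xyz"]
def rect(P):
    """centre, long, short(mm), angle of the long side (deg)"""
    (x,y),(w,h),a=cv2.minAreaRect((P[:,:2]*1000).astype(np.float32))
    if w<h: w,h,a=h,w,a+90
    return np.round([x,y,w,h,(a+90)%180-90],1)
E
python3 - <<'E'
from h import *
from rig import cams
c=cams.get_calibration("top");z=np.load("pics/top0.npz");p,d=z["p"],z["d"]
X=cloud(c,d)
hsv=cv2.cvtColor(p,cv2.COLOR_RGB2HSV)
def comps(m,zz,amin=60):
    n,l,s,_=cv2.connectedComponentsWithStats(m.astype(np.uint8))
    for i in range(1,n):
        if s[i,4]>amin:
            q=np.argwhere(l==i)[:,::-1]; print(s[i].tolist(),rect(ray(c,q,zz)),"medz",np.median(X[l==i][:,2]).round(4))
reg=np.zeros((480,640),bool);reg[235:345,140:500]=1
H,S,V=[hsv[...,i].astype(int) for i in range(3)]
print("orange");comps(reg&(H<20)&(S>150),.03)
print("blue");comps(reg&(H>95)&(H<125)&(S>120),.003)
print("green");comps(reg&(H>45)&(H<85)&(S>100),.067,30)
print("white");comps(reg&(S<60)&(V>150)&(np.arange(640)>395),.113)
print("depth tops");comps(reg&(X[...,2]>.1)&(d>0),.113)
print("byst");r2=np.zeros_like(reg);r2[150:225,200:420]=1;comps(r2&(X[...,2]>.02)&(d>0),.05,30)
E
```

```text
orange
[269, 250, 100, 84, 5363] [502.    8.4 206.  146.2  73.8] medz 0.0048
blue
[399, 253, 87, 65, 3389] [ 523.8 -288.1  206.1  146.5   88.4] medz 0.0036
green
[195, 255, 31, 47, 393] [526.5 261.4 103.   51.7  16. ] medz 0.0626
[157, 264, 31, 48, 418] [502.4 347.8 103.8  52.9  15.7] medz 0.0628
[417, 276, 4, 19, 46] [ 5.203e+02 -2.209e+02  4.140e+01  6.900e+00  1.000e-01] medz 0.0599
[458, 280, 6, 18, 54] [ 514.3 -317.8   40.9    9.   -11.7] medz 0.0589
white
depth tops
[421, 266, 17, 37, 563] [ 521.2 -237.    81.4   34.5    3.3] medz 0.1133
[464, 270, 19, 38, 584] [ 513.9 -334.5   82.6   35.8   -5.2] medz 0.1136
byst
[229, 172, 20, 22, 314] [756.1 205.4  49.3  43.7  20.1] medz 0.0579
[388, 172, 13, 13, 138] [ 7.746e+02 -1.647e+02  2.940e+01  2.870e+01  4.000e-01] medz 0.0411
[303, 180, 31, 26, 776] [735.7  15.9  71.6  60.5 -88.8] medz 0.0305
```

```bash
cat >> h.py <<'E'
def go(s,xyz,yaw,flip=True):
    """tool shift (mm) and turn (deg) from measured pose to xyz(mm), tool x along yaw(+180)"""
    Rc=rot(s["tool_rot"]);a=np.radians(yaw+(180 if flip else 0))
    Rt=R.from_matrix(np.c_[[np.cos(a),np.sin(a),0],[np.sin(a),-np.cos(a),0],[0,0,-1]])
    tr=(Rc.inv()*Rt).as_rotvec(degrees=True)
    sh=Rc.inv().apply(np.array(xyz)-1000*np.array(s["tcp_pos"]))
    print("t",round(s["time"],2),"tcp",np.round(1000*np.array(s["tcp_pos"]),1),"F",np.round(s["wrist_force"],1),"op",round(1000*float(s["opening"]),1),"-> turn",np.round(tr,1),"shift",np.round(sh,1))
E
python3 - <<'E'
from h import *
from rig import env,cams
s=env.get_state();go(s,[521,-237,205],3.3)
c=cams.get_calibration("wrist");print(c,rot(s["tool_rot"]).inv().apply(c["xyz"]-s["tcp_pos"]),(rot(s["tool_rot"]).inv()*rot(c["orientation"])).as_euler("xyz",degrees=True))
E
```

```text
t 0.1 tcp [171.7 548.  204.4] F [-0.3 -0.3  0.5] op 93.9 -> turn [ -0.1  -0.  -20.7] shift [-5.681e+02 -6.446e+02  6.000e-01]
{'vfov': 70.37927990100926, 'cx': 320.5081078251027, 'cy': 238.65935332756374, 'xyz': array([0.09927796, 0.57178813, 0.38373203]), 'orientation': array([ 0.79870787, -0.10729656, -0.07809916,  0.58690178])} [ 0.07628541  0.00065917 -0.1793229 ] [1.64731975e+02 4.97859695e-02 8.99840045e+01]
```

>>> {"op": "drive_tool", "data": {"plan": [[0,0,-33,-399,-131,0,60],[0,0,-33,-399,-131,0,60],[0,0,-33,-399,-131,0,60],[0,0,-33,-399,-131,0,60],[0,0,-33,-399,-131,0,60],[0,0,-33,-399,-131,0,60],[0,0,-33,-399,-131,0,60],[0,0,-33,-399,-131,0,60],[0,0,-33,-399,-131,0,60],[0,0,-33,-399,-131,0,60],[0,0,-33,-399,-131,0,60],[0,0,-33,-399,-131,0,60]]}}

```text
time: 1.3
tcp_pos: [0.5124, 0.3049, 0.2049]
tool_rot: [-0.001, -0.136, 0.991, 0.0]
wrist_force: [-0.3, -0.1, 0.2]
opening: 0.0599
finger_force: 0.0
```

```bash
cat > snap.py <<'E'
import sys
from h import *
from rig import env,cams
s=env.get_state();c=cams.get_calibration("wrist");p,d=cams.snapshot("wrist")
n=sys.argv[1];np.savez(f"pics/{n}.npz",p=p,d=d,**c);cv2.imwrite(f"pics/{n}.png",p[:,:,::-1])
print(s["time"],np.round(s["tcp_pos"],4),np.abs(s["qvel"]).max())
E
python3 snap.py cad; python3 - <<'E'
from h import *
z=np.load("pics/cad.npz");c={k:z[k] for k in("vfov","cx","cy","xyz","orientation")};p,d=z["p"],z["d"]
X=cloud(c,d)
H,S,V=[a.astype(int) for a in cv2.split(cv2.cvtColor(p,cv2.COLOR_RGB2HSV))]
m=(H>45)&(H<85)&(S>100)
n,l,s,_=cv2.connectedComponentsWithStats(m.astype(np.uint8))
for i in range(1,n):
    if s[i,4]>300:
        q=np.argwhere(l==i)[:,::-1]; k=(l==i)&(X[...,2]>.055); print(s[i],"ray",rect(ray(c,q,.067)),"cloud",rect(X[k]),np.percentile(X[k][:,2],[5,50,95]).round(4))
E
```

```text
1.3 [0.5124 0.3049 0.2049] 0.0185241772712152
[ 246  175   58  104 2310] ray [524.6 264.  101.5  51.4  16.1] cloud [510.3 262.  134.2  64.1   7.7] [0.0588 0.0634 0.0662]
[ 342  175   56  103 2321] ray [499.9 349.6 100.5  51.4  16. ] cloud [485.7 343.3 134.1  65.3  25.7] [0.0588 0.0635 0.0663]
[ 11 301  68  56 511] ray [677.7  68.8  80.1  44.1  54.8] cloud [467.  265.4  67.4   0.  -35. ] [0.3243 0.3528 0.3812]
```

View pics/cad.png

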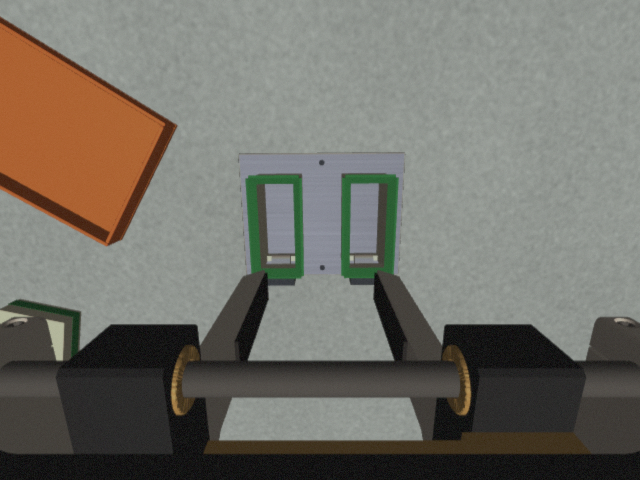

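```bash
python3 - <<'E'
from h import *
from rig import env
s=env.get_state();go(s,[519,-284,215],0)
E
```

```text
t 1.35 tcp [512.3 305.2 205.1] F [-0.4  0.6 -0.3] op 60.1 -> turn [ 0.  -0.1 15.7] shift [ 152.8 -569.    -9.9]
```

>>> {"op": "drive_tool", "data": {"plan": [[0,0,15.7,153,-569,-10,60],[0,0,15.7,153,-569,-10,60],[0,0,15.7,153,-569,-10,60],[0,0,15.7,153,-569,-10,60],[0,0,15.7,153,-569,-10,60],[0,0,15.7,153,-569,-10,60],[0,0,15.7,153,-569,-10,60],[0,0,15.7,153,-569,-10,60],[0,0,15.7,153,-569,-10,60],[0,0,15.7,153,-569,-10,60],[0,0,15.7,153,-569,-10,60],[0,0,15.7,153,-569,-10,60],[0,0,15.7,153,-569,-10,60],[0,0,15.7,153,-569,-10,60],[0,0,15.7,153,-569,-10,60]]}}

```text
time: 2.85
tcp_pos: [0.5193, -0.2828, 0.2153]
tool_rot: [-0.0, -0.0, 1.0, 0.0]
wrist_force: [0.4, -0.5, 0.2]
opening: 0.06
finger_force: 0.0
```

```bash
python3 snap.py mags; python3 - <<'E'
from h import *
from rig import env
z=np.load("pics/mags.npz");c={k:z[k] for k in("vfov","cx","cy","xyz","orientation")};p,d=z["p"],z["d"]
X=cloud(c,d)
m=(X[...,2]>.104)&(X[...,2]<.125)&(d>0)
m[330:]=0
n,l,s,_=cv2.connectedComponentsWithStats(m.astype(np.uint8))
for i in range(1,n):
    if s[i,4]>300:
        q=np.argwhere(l==i)[:,::-1]; print(s[i],"ray",rect(ray(c,q,.113)),"cloud",rect(X[l==i]),np.percentile(X[l==i][:,2],[5,50,95]).round(4))
E
```

```text
2.85 [ 0.5193 -0.2828  0.2153] 0.010703839463073421
[ 237  180   44   98 3630] ray [ 512.6 -335.4   83.5   33.3   -5.3] cloud [ 513.2 -335.9   82.8   32.8   -5.2] [0.1117 0.1132 0.1144]
[ 351  189   40   96 3420] ray [ 519.5 -238.6   83.7   32.6    3.1] cloud [ 520.1 -238.1   83.1   32.3    3. ] [0.1119 0.1133 0.1145]
```

View pics/mags.png

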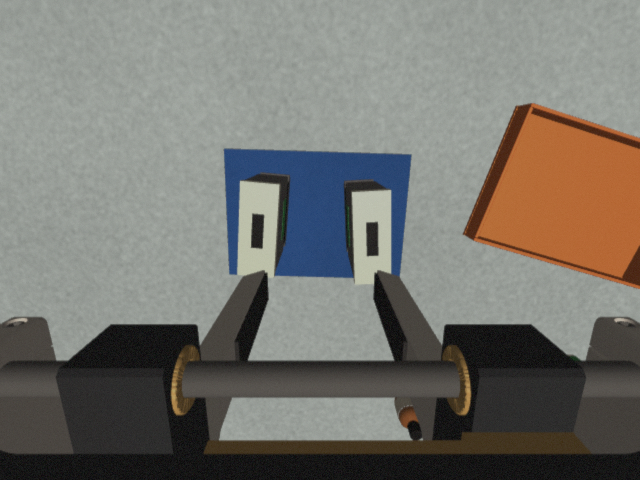

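Both magazine tops are in the wrist view, at pixels (259,229) and (371,236). They measure 83 x 33 mm at z = 113 mm, which matches the given sizes and the top camera to within 2 mm. I'll grip the one nearer the tray.

```bash
python3 - <<'E'
from h import *
from rig import env
s=env.get_state();go(s,[520,-238.2,72],3.1)
E
```

```text
t 2.9 tcp [ 519.4 -282.7  215.4] F [-0.1  1.   0.3] op 60.1 -> turn [ 0.  -0.  -3.1] shift [ -0.7  44.4 143.4]
```

>>> {"op": "drive_tool", "data": {"plan": [[0,0,-3.1,-0.7,44.4,0,60],[0,0,-3.1,-0.7,44.4,0,60],[0,0,-3.1,-0.7,44.4,30,60],[0,0,-3.1,-0.7,44.4,60,60],[0,0,-3.1,-0.7,44.4,90,60],[0,0,-3.1,-0.7,44.4,110,60],[0,0,-3.1,-0.7,44.4,125,60],[0,0,-3.1,-0.7,44.4,135,60],[0,0,-3.1,-0.7,44.4,141,60],[0,0,-3.1,-0.7,44.4,143,60],[0,0,-3.1,-0.7,44.4,143,60],[0,0,-3.1,-0.7,44.4,143,60]], "force": 30}}

```text
time: 4.1
tcp_pos: [0.5207, -0.241, 0.0734]
tool_rot: [0.001, -0.026, 1.0, -0.001]
wrist_force: [0.2, -0.8, -1.2]
opening: 0.06
finger_force: 0.0
```

```bash
cat > force.py <<'E'
from h import *
from rig import env,cams
F=[]
for i in range(8): s=env.get_state();F.append(np.r_[s["wrist_force"],s["ft_torque"]]);cams.snapshot("wrist")
F=np.array(F);print("t",s["time"],"F mean",F.mean(0).round(3),"sd",F.std(0).round(3),"tcp",np.round(s["tcp_pos"],4),"op",s["opening"],s["finger_force"])
go(s,[520,-238.2,72],3.1)
E
python3 force.py
```

```text
t 4.45 F mean [-0.022 -0.223 -0.147  0.032 -0.023 -0.001] sd [0.308 0.319 0.63  0.037 0.026 0.033] tcp [ 0.5201 -0.2406  0.0727] op 0.060035339676693666 0.0
t 4.45 tcp [ 520.1 -240.6   72.7] F [ 0.  -0.1 -0.8] op 60.0 -> turn [-0.   0.  -0.1] shift [-0.1  2.4  0.7]
```

>>> {"op": "drive_tool", "data": {"plan": [[0,0,0,0,2.4,0,60],[0,0,0,0,2.4,0,60],[0,0,0,0,2.4,0,28],[0,0,0,0,2.4,0,28],[0,0,0,0,2.4,0,28],[0,0,0,0,2.4,0,28],[0,0,0,0,2.4,0,28],[0,0,0,0,2.4,0,28],[0,0,0,0,2.4,0,28],[0,0,0,0,2.4,0,28]], "force": 30}}

```text
time: 5.5
tcp_pos: [0.5198, -0.2381, 0.0724]
tool_rot: [0.0, -0.026, 1.0, -0.0]
wrist_force: [0.1, -1.4, -0.9]
opening: 0.0317
finger_force: 30.0
```

>>> {"op": "drive_tool", "data": {"plan": [[0,0,0,0,0,-2,28],[0,0,0,0,0,-5,28],[0,0,0,0,0,-9,28],[0,0,0,0,0,-13,28],[0,0,0,0,0,-15,28],[0,0,0,0,0,-15,28],[0,0,0,0,0,-15,28],[0,0,0,0,0,-15,28],[0,0,0,0,0,-15,28]], "force": 30}}

```text
time: 6.4
tcp_pos: [0.5196, -0.238, 0.0872]
tool_rot: [-0.0, -0.026, 1.0, 0.0]
wrist_force: [0.4, -0.1, -1.9]
opening: 0.0318
finger_force: 30.0
```

```bash
python3 force.py
```

```text
t 6.75 F mean [ 0.106 -0.111 -1.278  0.029 -0.011 -0.005] sd [0.48  0.557 0.46  0.016 0.034 0.032] tcp [ 0.5198 -0.238   0.0874] op 0.03179833684446549 29.98600423336029
t 6.75 tcp [ 519.8 -238.    87.4] F [-0.3  0.  -1. ] op 31.8 -> turn [ 0.  -0.  -0.1] shift [-0.2 -0.2 15.4]
```

Its net weight is about 1.1 N, or roughly 115 g. That is well below 285 g, so this one goes to the tray.

```bash
python3 - <<'E'
from h import *
from rig import env
s=env.get_state();go(s,[488,-40,125],-16.2)
E
```

```text
t 6.8 tcp [ 519.8 -238.1   87.4] F [-0.4 -0.4 -1.3] op 31.9 -> turn [ 0.  -0.  19.2] shift [ 21.4 199.5 -37.6]
```

>>> {"op": "drive_tool", "data": {"plan": [[0,0,0,0,0,-5,28],[0,0,0,0,0,-15,28],[0,0,1,1,8,-27,28],[0,0,3,3,25,-36,28],[0,0,5,6,50,-38,28],[0,0,8,9,80,-38,28],[0,0,11,12,110,-38,28],[0,0,13.5,15,140,-38,28],[0,0,16,18,168,-38,28],[0,0,18,20,187,-38,28],[0,0,19,21,197,-38,28],[0,0,19.2,21.4,199.5,-37,28],[0,0,19.2,21.4,199.5,-27,28],[0,0,19.2,21.4,199.5,-15,28],[0,0,19.2,21.4,199.5,-3,28],[0,0,19.2,21.4,199.5,5,28],[0,0,19.2,21.4,199.5,9,28],[0,0,19.2,21.4,199.5,10,28],[0,0,19.2,21.4,199.5,10,28],[0,0,19.2,21.4,199.5,10,28]], "force": 30}}

```text
time: 8.8
tcp_pos: [0.4885, -0.0401, 0.0779]
tool_rot: [0.0, 0.141, 0.99, -0.0]
wrist_force: [0.3, 0.5, -0.9]
opening: 0.0319
finger_force: 30.0
```

```bash
python3 - <<'E'
from h import *
from rig import env
s=env.get_state();go(s,[488,-40,73.4],-16.2)
E
```

```text
t 8.8 tcp [488.5 -40.1  77.9] F [ 0.3  0.5 -0.9] op 31.9 -> turn [ 0.   0.1 -0. ] shift [ 0.5 -0.   4.5]
```

Next I'll lower the last 4-5 mm slowly, release and rise.

>>> {"op": "drive_tool", "data": {"plan": [[0,0,0,0,0,1,28],[0,0,0,0,0,2,28],[0,0,0,0,0,3,28],[0,0,0,0,0,4,28],[0,0,0,0,0,4.6,28],[0,0,0,0,0,5,28],[0,0,0,0,0,5,28],[0,0,0,0,0,5,28]], "force": 30}}

```text
time: 9.6
tcp_pos: [0.4882, -0.04, 0.0734]
tool_rot: [0.0, 0.141, 0.99, -0.0]
wrist_force: [-1.8, 0.2, 5.6]
opening: 0.0318
finger_force: 30.0
```

```bash
python3 - <<'E'
from h import *
from rig import env
s=env.get_state();go(s,[488,-40,73.4],-16.2);print(s["ft_torque"])
E
```

```text
t 9.6 tcp [488.2 -40.   73.4] F [-1.8  0.2  5.6] op 31.8 -> turn [-0.  0. -0.] shift [ 0.2 -0.  -0. ]
[0.14839205 0.51384097 0.02892397]
```

>>> {"op": "drive_tool", "data": {"plan": [[0,0,0,0,0,-0.4,28],[0,0,0,0,0,-0.4,36],[0,0,0,0,0,-0.4,50],[0,0,0,0,0,-0.4,54],[0,0,0,0,0,-0.4,54],[0,0,0,0,0,-0.4,54],[0,0,0,0,0,-5,54],[0,0,0,0,0,-20,54],[0,0,0,0,0,-50,54],[0,0,0,0,0,-90,54],[0,0,0,0,0,-120,54],[0,0,0,0,0,-130,54],[0,0,0,0,0,-130,54]]}}

```text
time: 10.9
tcp_pos: [0.4892, -0.0403, 0.2041]
tool_rot: [0.002, 0.141, 0.99, -0.0]
wrist_force: [-1.0, 0.5, -0.1]
opening: 0.0542
finger_force: 0.0
```

```bash
python3 snap.py tray1; python3 - <<'E'
from h import *
from rig import env
z=np.load("pics/tray1.npz");c={k:z[k] for k in("vfov","cx","cy","xyz","orientation")};d=z["d"]
X=cloud(c,d);m=(X[...,2]>.104)&(X[...,2]<.125)&(d>0);m[330:]=0
print(rect(X[m]),np.percentile(X[m][:,2],[5,50,95]))
s=env.get_state();go(s,[513,-335.7,120],-5.2);go(s,[513,-335.7,72],-5.2)
E
```

```text
10.9 [ 0.4892 -0.0403  0.2041] 0.058191352219548416
[ 465.9 -173.4  313.2   85.2   80.6] [0.11235504 0.11421706 0.11544122]
t 10.95 tcp [487.9 -40.  202.2] F [ 0.5 -0.4 -0.2] op 54.3 -> turn [ -0.   0. -11.] shift [-106.6 -277.    82.2]
t 10.95 tcp [487.9 -40.  202.2] F [ 0.5 -0.4 -0.2] op 54.3 -> turn [ -0.   0. -11.] shift [-106.6 -277.   130.2]
```

>>> {"op": "drive_tool", "data": {"plan": [[0,0,-11,-107,-277,0,60],[0,0,-11,-107,-277,0,60],[0,0,-11,-107,-277,0,60],[0,0,-11,-107,-277,0,60],[0,0,-11,-107,-277,0,60],[0,0,-11,-107,-277,0,60],[0,0,-11,-107,-277,0,60],[0,0,-11,-107,-277,20,60],[0,0,-11,-107,-277,40,60],[0,0,-11,-107,-277,60,60],[0,0,-11,-107,-277,70,60],[0,0,-11,-107,-277,70,60],[0,0,-11,-107,-277,70,60]]}}

```text
time: 12.25
tcp_pos: [0.5134, -0.3353, 0.1321]
tool_rot: [-0.0, 0.045, 0.999, 0.0]
wrist_force: [0.5, 0.5, 0.2]
opening: 0.0607
finger_force: 0.0
```

```bash
python3 - <<'E'
from h import *
from rig import env
s=env.get_state();go(s,[513,-335.7,72],-5.2)
E
```

```text
t 12.25 tcp [ 513.4 -335.3  132.1] F [0.5 0.5 0.2] op 60.7 -> turn [ 0. -0.  0.] shift [ 0.3 -0.5 60.1]
```

>>> {"op": "drive_tool", "data": {"plan": [[0,0,0,0.3,-0.5,10,60],[0,0,0,0.3,-0.5,25,60],[0,0,0,0.3,-0.5,40,60],[0,0,0,0.3,-0.5,52,60],[0,0,0,0.3,-0.5,58,60],[0,0,0,0.3,-0.5,60,60],[0,0,0,0.3,-0.5,60,60],[0,0,0,0.3,-0.5,60,60],[0,0,0,0.3,-0.5,60,28],[0,0,0,0.3,-0.5,60,28],[0,0,0,0.3,-0.5,60,28],[0,0,0,0.3,-0.5,60,28],[0,0,0,0.3,-0.5,60,28],[0,0,0,0.3,-0.5,60,28],[0,0,0,0.3,-0.5,60,28],[0,0,0,0.3,-0.5,60,28]], "force": 40}}

```text
time: 13.85
tcp_pos: [0.5132, -0.3364, 0.0727]
tool_rot: [0.0, 0.045, 0.999, -0.0]
wrist_force: [-0.7, 0.0, 1.3]
opening: 0.0316
finger_force: 40.0
```

```bash
python3 force.py
```

```text
t 14.2 F mean [-0.351 -0.017  1.924  0.088  0.034 -0.006] sd [0.46  0.412 0.6   0.02  0.018 0.025] tcp [ 0.5132 -0.3364  0.0727] op 0.03152713062313211 39.9932599067688
t 14.2 tcp [ 513.2 -336.4   72.7] F [ 0.2 -0.5  3. ] op 31.5 -> turn [-0.   0.  -8.3] shift [ 2.2 98.4  0.6]
```

>>> {"op": "drive_tool", "data": {"plan": [[0,0,0,0,0,-2,28],[0,0,0,0,0,-5,28],[0,0,0,0,0,-9,28],[0,0,0,0,0,-13,28],[0,0,0,0,0,-15,28],[0,0,0,0,0,-15,28],[0,0,0,0,0,-15,28],[0,0,0,0,0,-15,28],[0,0,0,0,0,-15,28]]}}

```text
time: 15.15
tcp_pos: [0.513, -0.3362, 0.0872]
tool_rot: [-0.0, 0.045, 0.999, 0.0]
wrist_force: [0.4, 0.2, -1.4]
opening: 0.0318
finger_force: 40.0
```

```bash
python3 force.py
```

```text
t 15.5 F mean [-0.139 -0.023 -1.967  0.021  0.005 -0.006] sd [0.382 0.36  0.473 0.022 0.021 0.021] tcp [ 0.5131 -0.3362  0.0874] op 0.03152201797237862 39.99066174030304
t 15.5 tcp [ 513.1 -336.2   87.4] F [ 0.3 -0.7 -2.3] op 31.5 -> turn [ 0.  -0.  -8.3] shift [ 2.  98.3 15.4]
```

```bash
sed -i 's/range(8)/range(40)/' force.py; python3 force.py
```

```text
t 17.5 F mean [-1.000e-03  3.300e-02 -2.009e+00  1.700e-02  5.000e-03  0.000e+00] sd [0.503 0.429 0.6   0.032 0.031 0.035] tcp [ 0.5131 -0.3363  0.0875] op 0.03188783666844762 39.99057590961456
t 17.5 tcp [ 513.1 -336.3   87.5] F [-0.5 -0.4 -2.1] op 31.9 -> turn [-0.   0.  -8.3] shift [ 2.  98.3 15.5]
```

The second one averages 2.0 N, about 205 g ±10 g. That is clearly below the 255 g band, so it's light as well. I'll carry it high over the first magazine to the tray's +y half.

```bash
python3 - <<'E'
from h import *
from rig import env
s=env.get_state();go(s,[516,57,230],-16.2)
E
```

```text
t 17.55 tcp [ 513.1 -336.3   87.5] F [-0.3  0.3 -1.4] op 31.6 -> turn [-0.  0. 11.] shift [  32.8  392.  -142.5]
```

>>> {"op": "drive_tool", "data": {"plan": [[0,0,0,0,0,-5,28],[0,0,0,0,0,-18,28],[0,0,0,0,0,-38,28],[0,0,0,0,0,-60,28],[0,0,0,0,0,-85,28],[0,0,0,0,5,-110,28],[0,0,0.5,1,15,-128,28],[0,0,1,3,35,-138,28],[0,0,2,5,62,-142,28],[0,0,3,8,95,-142,28],[0,0,4,11,130,-142,28],[0,0,5,14,165,-142,28],[0,0,6,17,200,-142,28],[0,0,7,20,235,-142,28],[0,0,8,23,270,-142,28],[0,0,9,26,305,-142,28],[0,0,10,28,338,-142,28],[0,0,10.6,30,364,-142,28],[0,0,11,32,382,-142,28],[0,0,11,32.8,390,-142,28]]}}

```text
time: 19.55
tcp_pos: [0.516, 0.0567, 0.2308]
tool_rot: [0.001, 0.14, 0.99, 0.0]
wrist_force: [-0.7, -0.3, -1.9]
opening: 0.0318
finger_force: 40.0
```

```bash
python3 - <<'E'
from h import *
from rig import env
s=env.get_state();go(s,[516,57,77.7],-16.2)
E
```

```text
t 19.55 tcp [516.   56.7 230.8] F [-0.7 -0.3 -1.9] op 31.8 -> turn [0.  0.1 0.1] shift [  0.3   0.2 153.1]
```

>>> {"op": "drive_tool", "data": {"plan": [[0,0,0,0,0,5,28],[0,0,0,0,0,18,28],[0,0,0,0,0,38,28],[0,0,0,0,0,60,28],[0,0,0,0,0,82,28],[0,0,0,0,0,104,28],[0,0,0,0,0,122,28],[0,0,0,0,0,136,28],[0,0,0,0,0,146,28],[0,0,0,0,0,151,28],[0,0,0,0,0,152,28],[0,0,0,0,0,152,28],[0,0,0,0,0,152,28]]}}

```text
time: 20.85
tcp_pos: [0.5167, 0.0551, 0.0784]
tool_rot: [0.001, 0.141, 0.99, 0.0]
wrist_force: [0.7, 0.0, -3.5]
opening: 0.032
finger_force: 40.0
```

```bash
python3 - <<'E'
from h import *
from rig import env
s=env.get_state();go(s,[516,57,73.7],-16.2)
E
```

```text
t 20.85 tcp [516.7  55.1  78.4] F [ 0.7  0.  -3.5] op 32.0 -> turn [0.  0.1 0. ] shift [1.2 1.7 4.7]
```

>>> {"op": "drive_tool", "data": {"plan": [[0,0,0,0,0,0,28],[0,0,0,0,0,0.7,28],[0,0,0,0,0,1.5,28],[0,0,0,0,0,2.3,28],[0,0,0,0,0,3.1,28],[0,0,0,0,0,3.8,28],[0,0,0,0,0,4.3,28],[0,0,0,0,0,4.6,28],[0,0,0,0,0,4.6,28],[0,0,0,0,0,4.6,28]]}}

```text
time: 21.85
tcp_pos: [0.5158, 0.0551, 0.0737]
tool_rot: [-0.0, 0.141, 0.99, -0.0]
wrist_force: [-2.8, 0.3, 5.3]
opening: 0.0317
finger_force: 40.0
```

```bash
sed -i 's/range(40)/range(4)/' force.py; python3 force.py
```

```text
t 22.0 F mean [-2.707e+00 -2.760e-01  5.110e+00  6.000e-03  5.850e-01  2.000e-03] sd [0.554 1.001 0.435 0.01  0.019 0.017] tcp [0.5158 0.0551 0.0736] op 0.03183632719608955 39.99430775642395
t 22.0 tcp [515.8  55.1  73.6] F [-2.8 -1.1  5.7] op 31.8 -> turn [ -0.   -0.  -19.3] shift [ -85.8 -280.4    1.7]
```

In contact with the tray floor at 5 N. I'll release, rise and check the sensor zero and both positions.

>>> {"op": "drive_tool", "data": {"plan": [[0,0,0,0,0,-0.4,28],[0,0,0,0,0,-0.4,36],[0,0,0,0,0,-0.4,50],[0,0,0,0,0,-0.4,54],[0,0,0,0,0,-0.4,54],[0,0,0,0,0,-0.4,54],[0,0,0,0,0,-5,54],[0,0,0,0,0,-20,54],[0,0,0,0,0,-50,54],[0,0,0,0,0,-90,54],[0,0,0,0,0,-130,54],[0,0,0,0,0,-165,54],[0,0,0,0,0,-180,54],[0,0,0,0,0,-180,54],[0,0,0,0,0,-180,54],[0,0,0,0,0,-180,54]]}}

```text
time: 23.65
tcp_pos: [0.5147, 0.0551, 0.251]
tool_rot: [-0.002, 0.141, 0.99, -0.0]
wrist_force: [-0.4, -0.2, -0.2]
opening: 0.0541
finger_force: 0.0
```

```bash
sed -i 's/range(4)/range(20)/' force.py; python3 force.py; python3 snap.py tray2; python3 - <<'E'
from h import *
z=np.load("pics/tray2.npz");c={k:z[k] for k in("vfov","cx","cy","xyz","orientation")};p,d=z["p"],z["d"]
X=cloud(c,d);m=(X[...,2]>.1)&(X[...,2]<.125)&(d>0);m[330:]=0
n,l,s,_=cv2.connectedComponentsWithStats(m.astype(np.uint8))
for i in range(1,n):
    if s[i,4]>300: print(s[i],rect(X[l==i]),np.percentile(X[l==i][:,2],[5,50,95]).round(4))
E
```

```text
t 24.6 F mean [ 0.025  0.012 -0.023 -0.003 -0.005 -0.009] sd [0.406 0.366 0.594 0.038 0.029 0.03 ] tcp [0.5158 0.0551 0.2529] op 0.0539683043877266 0.0
t 24.6 tcp [515.8  55.1 252.9] F [ 0.3 -0.6 -0.6] op 54.0 -> turn [ -0.    0.  -19.3] shift [ -85.8 -280.5  180.9]
24.65 [0.5158 0.0551 0.2529] 0.0009453068744870105
[ 197  183   43   86 3144] [488.4 -39.4  83.1  33.6 -16. ] [0.1077 0.1141 0.1154]
[ 303  183   35   86 2879] [515.8  55.8  83.3  32.4 -16.2] [0.113  0.1143 0.1155]
```

View pics/tray2.png

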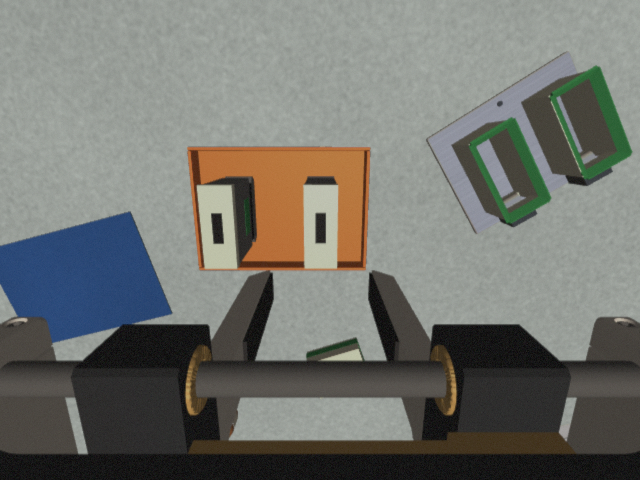

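The picture shows both magazines upright inside the orange tray, with tops at pixels (218,225) and (320,225). The depth data puts both tops at z = 114 mm. The sensor zero is -0.02 N, which confirms both are light.

```bash
python3 -c "
from rig import env
print(env.hand_in())"
```

```text
the job is handed in; nothing more can be done
None
```

Both magazines weighed light (about 115–130 g and 205 g, against the 285 g limit), so both now stand upright in the orange refill tray; the caddy stayed empty, the bystanders were left alone, and the job was handed in at about 25 s.

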